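Take the pink iron rest off its track for cleaning

ROBOT

A 6-joint arm with a two-finger parallel gripper is mounted at the origin on the work surface. World frame = base frame: x ahead of the robot, y to its left, z up, the work surface at z = 0. Lengths are in mm, angles in rad, forces in N, time in s.
With the tool pointing down it reaches from about 300 to 850 mm from the base axis. Payload 4.2 kg.
Tool frame: the origin (TCP) lies midway between the tips of the shut fingers; the grasp point (between the pads) lies 19 mm behind it; z points along the fingers, y is the direction in which the jaws open and shut (so a half turn about z gives the same grasp; the last joint's range is limited). The gripper opens to 91 mm and grips with 3 to 60 N. Pads are 32 mm wide; open, the fingers measure 118 mm over their backs; the gripper's body (76 mm by 178 mm) begins 60 mm behind the grasp point.
Start: joints at [-1.24, 0.32, 1.565, -0, 1.257, -0.02], TCP at [197.602, -539.997, 213.976] pointing down, gripper open.
Joint ranges: [-3.11, 3.11], [-0.84, 2.01], [0.21, 2.61], [-1.34, 4.49], [0.05, 2.63], [-2.56, 2.56]. Speed limits (rad/s): [2.57, 2.57, 3.14, 3.14, 3.14, 3.14].

INTERFACE

Orientations are given as [roll, pitch, yaw] about the fixed x, y, z axes, in that order (R = Rz(yaw) Ry(pitch) Rx(roll)).
In Python, from station import bot, imaging gives the robot as it stands.
- The arm moves only by the tool carry_out, never from a script. Its arguments are lists of equal length, an entry for each row: "turn": the turn, a rotation vector about the tool's x, y, z in rad, a list of three; "delta_pos": the shift along the tool's x, y, z in cm, a list of three; "jaw": the opening, from 0 (shut) to 1 (fully open). A call has exactly 10 rows; each row is the pose to reach, as a shift and turn from the pose measured when the call began, along the tool's axes at that moment; what a row does not reach only later rows make up. A row lasts 1/12 s, in which the tool goes at most 41.7 mm and 7.16 degrees, less where a joint would pass 70% of its speed; a pose out of reach is approached as far as the arm can. A call with a gripper value outside its range is refused whole. The fingers move at their own pace and stop on an object; "newtons" is the grip in N (left out, the last holds). Time passes only in rows, so rows that repeat a pose let the fingers close, or fill a call up. It gives the time, the measured TCP pose, the force and the opening at its end, in the units of the state.
- bot.get_obs(): the state, without advancing time (a new reading comes with each control period).
- imaging.grab_frame(name): name is "side" or "top"; returns the picture (400x640x3 uint8, red, green, blue); there is no depth.
- imaging.camera_params(name): a dict with "K" (3x3 intrinsics, pixels), "extrinsics" (4x4, takes a point from camera to world coordinates). Camera axes: x right, y down, z forward; pixel columns grow to the right and rows downward; lengths in mm; the calibration is good to about 2 mm. A picture is of the moment at which its call begins. camera_params takes no time and is no camera call.
- bot.hand_in(): hands the job in, once; it reports no verdict.
The state is a dict: "time_s": time; "joints": joint angles; "joint_velocities": joint speeds; "tau": joint torques, N m; "ee_pos": TCP position; "orientation": TCP orientation; "wrist_force": force on the tool from outside, world axes, zero at the start; "moment": the same for the moment, N m; "opening": finger opening in mm.
Only numpy, scipy, OpenCV 4.12 (cv2) and the standard library are available. Lean on these libraries where they do the work, as an engineer would, in place of code of your own. Each camera call takes 0.05 s, during which the arm holds its last target.

TASK

Slide the pink curling-iron rest along its aluminium track and out of the track's open end, lift it clear, and set it down gently, standing upright on its foot on the floor of the shallow dark grey tray for cleaning. Leave the lilac rest where it is on its own track.

Things in the scene. Friction and masses are not known exactly. Their poses are not given: they have to be found in the camera images.
- rest: Pink forked rest, one rigid piece, 0.2 kg, captive in its track. From below: steel foot 50 (x) x 38 (y) x 7 mm; stem 12 mm thick; from 30 to 66 mm up a block 40 (x) x 24 (y) mm, to be gripped across y; two prongs, also 24 mm in y, up to 92 mm. Origin: centre of the foot's underside, z up, x along the track. Its foot lies loosely on the channel floor under the lips.
- track: Pink rest's aluminium track, fixed: 200 (x) x 52 x 21 mm, origin at centre of its underside, z up. Channel 44 mm wide, floor at z = 4 mm; lips at z = 16 to 21 mm leave a slot 18 mm wide. End x = -100 mm (nearer the robot) is open; x = +100 mm is closed by a black cap. The foot is out of the track once the rest's origin is beyond x = -125 mm. An identical track holds the lilac rest.
- tray: Shallow open dark grey tray, fixed to the counter: 150 x 150 mm outside, walls 5 mm thick and 25 mm high, inner floor 5 mm above the counter. Origin at the centre of its underside, z up.
- rest2: Lilac forked rest, a bystander on its own track. Same shape, size and axes as the pink one, origin at the centre of its foot's underside; 92 mm tall.
Mind the look-alikes: they are no part of the job. What is shaped like the rest but orange or purple is not meant.

How it is judged (in metres and radians):
On the way:
1. the pink rest has been slid along its track to the open end, its foot still at the height of the channel (x of rest in the frame of track between -0.17 and -0.09 m and y of rest in the frame of track between -0.015 and 0.015 m and z of rest in the frame of track between -0.006 and 0.016 m), for 0.04 s.
At the end, for the whole second after the job is handed in: The pink rest stands released and at rest inside the grey tray, its foot on the tray's floor (within 5 mm), upright within 10 degrees; the lilac rest is still on its track within 25 mm of where it was (x of rest in the frame of tray between -0.055 and 0.055 m and y of rest in the frame of tray between -0.055 and 0.055 m and z of rest in the frame of tray between 0 and 0.01 m and angle between each of rest, rest2's own z axis and vertical below 0.17 rad and linear speed of rest below 0.03 m/s and distance of rest2 from where it was at the start of the episode below 0.025 m); the robot touches nothing.
It fails at once if the lilac rest is moved by more than 25 mm (distance of rest2 from where it was at the start of the episode above 0.025 m).
It fails at once if the pink rest is pressed or banged hard on the tray (over 60 N) (contact force between rest and tray above 60 N).
It fails at once if the pink rest is dropped (falls free of the fingers faster than 0.5 m/s, about 13 mm) (linear speed of rest above 0.5 m/s and contact force between the fingers and rest below 0.1 N).
It also fails if it takes over 48 s, if anything falls off the work surface, if the arm or the gripper's body presses on something with over 40 N, if the wrist force passes 120 N, or if a joint passes its speed limit or range.

## Working session

There is one attempt and no reset: what is moved stays moved. The work goes in short steps, Python scripts to look and compute and a tool call to move; the robot and the scene stay as the last step left them, time stands still between calls to the robot, and variables do not carry over. Pictures are saved under pics/ and viewed, and the job is handed in when it is done.

Besides the shell and the picture viewer there is one more tool, called after ">>>" as a command line: name --argument value ..., lists and objects as JSON in quotes. carry_out: Moves the arm, as the interface text tells. Its arguments: {"type":"object","properties":{"turn":{"type":"array"},"delta_pos":{"type":"array"},"jaw":{"type":"array"},"newtons":{"type":"number"}},"required":["turn","delta_pos","jaw"]}

```bash
ls; mkdir -p pics
python3 - <<'E'
from station import bot, imaging
import cv2
print(bot.get_obs())
for n in ("side","top"):
    im=imaging.grab_frame(n); cv2.imwrite(f"pics/{n}0.png",im[:,:,::-1])
    p=imaging.camera_params(n); print(n,p)
E
```

```text
pics
{'time_s': 0.0, 'joints': array([-1.23999907e+00,  3.20317618e-01,  1.56569387e+00, -1.18556810e-05,
        1.25742341e+00, -1.99686750e-02]), 'joint_velocities': array([-2.97998417e-04, -2.73564432e-05,  7.17504912e-05, -6.76831966e-05,
       -1.89095280e-03,  3.95456989e-05]), 'tau': array([ 4.09774138e-04, -4.12457979e+01, -2.31972045e+01,  7.28204520e-02,
        4.58142778e-02, -1.49528241e-04]), 'ee_pos': array([ 197.42417228, -539.4885486 ,  213.09977106]), 'orientation': array([-3.13975055e+00, -2.55155308e-05,  3.50769571e-01]), 'wrist_force': array([-0.12455067,  0.09883135,  0.06920509]), 'moment': array([ 0.0130684 ,  0.02416666, -0.01470061]), 'opening': 91.12413042526131}
side {'K': array([[422.48707737,   0.        , 312.43557617],
       [  0.        , 422.48707737, 197.21462332],
       [  0.        ,   0.        ,   1.        ]]), 'extrinsics': array([[ 7.51649932e-01, -3.79721865e-01,  5.39289982e-01,
         1.88382723e+02],
       [-6.59453962e-01, -4.47484088e-01,  6.04051706e-01,
        -4.88803916e+02],
       [ 1.19520449e-02, -8.09672339e-01, -5.86760473e-01,
         5.16524067e+02],
       [ 0.00000000e+00,  0.00000000e+00,  0.00000000e+00,
         1.00000000e+00]])}
top {'K': array([[494.76635603,   0.        , 315.11899405],
       [  0.        , 494.76635603, 202.30066918],
       [  0.        ,   0.        ,   1.        ]]), 'extrinsics': array([[-2.68908429e-02, -9.96396514e-01,  8.04417174e-02,
         5.77502558e+02],
       [-9.99398926e-01,  2.50359964e-02, -2.39788508e-02,
         7.72146449e+00],
       [ 2.18785048e-02, -8.10381775e-02, -9.96470845e-01,
         1.08709249e+03],
       [ 0.00000000e+00,  0.00000000e+00,  0.00000000e+00,
         1.00000000e+00]])}
```

View pics/top0.png

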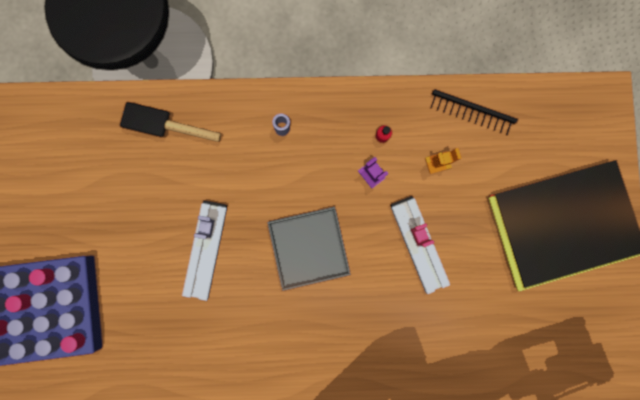

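View pics/side0.png

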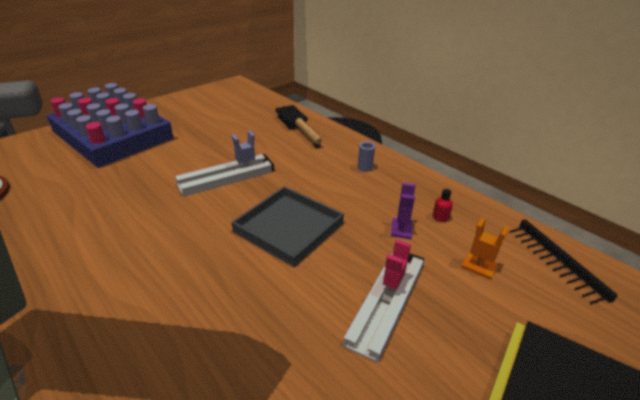

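Candidates in the top view are pink on its track at (422,236), lilac on its track at (205,227), purple free-standing at (374,172) and orange free-standing at (442,160). The pink one on the track whose black cap is at (403,201) fits: right colour, captive in its track. I'll confirm it in a crop and measure.

```bash
cat > h.py <<'E'
import numpy as np, cv2
from station import bot, imaging
def ray(n,uv):
    p=imaging.camera_params(n); K=p["K"];T=p["extrinsics"]
    d=T[:3,:3]@np.linalg.inv(K)@np.array([uv[0],uv[1],1.]); return T[:3,3],d
def onz(n,uv,z):
    o,d=ray(n,uv); return o+d*(z-o[2])/d[2]
def proj(n,P):
    p=imaging.camera_params(n); T=np.linalg.inv(p["extrinsics"]); q=p["K"]@(T[:3,:3]@np.asarray(P,float)+T[:3,3]); return q[:2]/q[2]
def two(a,b):
    (o1,d1),(o2,d2)=ray("top",a),ray("side",b)
    s=np.linalg.lstsq(np.c_[d1,-d2],o2-o1,rcond=None)[0]
    p,q=o1+s[0]*d1,o2+s[1]*d2; return (p+q)/2,np.linalg.norm(p-q)
E
python3 - <<'E'
from h import *
t=cv2.imread("pics/top0.png"); s=cv2.imread("pics/side0.png")
c1=cv2.resize(t[185:305,360:480],None,fx=3.3,fy=3.3,interpolation=cv2.INTER_CUBIC)
c2=cv2.resize(s[230:365,330:450],(352,396),interpolation=cv2.INTER_CUBIC)
cv2.imwrite("pics/crop0.png",np.hstack([c1,c2]))
hsv=cv2.cvtColor(t,cv2.COLOR_BGR2HSV)
def big(m,win):
    mm=np.zeros_like(m); x0,y0,x1,y1=win; mm[y0:y1,x0:x1]=m[y0:y1,x0:x1]
    cs,_=cv2.findContours(mm,cv2.RETR_EXTERNAL,cv2.CHAIN_APPROX_NONE); c=max(cs,key=cv2.contourArea); return c
al=cv2.inRange(hsv,(0,0,120),(180,60,255))
c=big(al,(375,185,470,305)); r=cv2.minAreaRect(c); print("track",r)
for p in cv2.boxPoints(r): print(p,onz("top",p,21).round(1))
gr=cv2.inRange(hsv,(0,0,30),(180,70,125))
c=big(gr,(255,195,365,300)); r=cv2.minAreaRect(c); print("tray",r)
B=[onz("top",p,25)for p in cv2.boxPoints(r)]
for p in B: print(p.round(1))
print("tray c",np.mean(B,0).round(1), np.linalg.norm(B[0]-B[1]),np.linalg.norm(B[1]-B[2]))
pk=cv2.inRange(hsv,(160,90,60),(180,255,255))
c=big(pk,(395,210,450,260)); r=cv2.minAreaRect(c); print("pink",r,cv2.boundingRect(c))
E
```

```text
track ((420.1893615722656, 245.74557495117188), (94.53473663330078, 25.67341423034668), 67.61986541748047)
[390.3225  206.92606] [ 649.4 -180.7   21. ]
[414.06213 197.15091] [ 669.4 -233.3   21. ]
[450.0562 284.5651] [ 479.2 -302.7   21. ]
[426.3166  294.34024] [ 460.  -250.6   21. ]
tray ((308.3902587890625, 248.01220703125), (69.70731353759766, 69.19511413574219), 77.31961822509766)
[624.3  86.4  25. ]
[653.3 -59.3  25. ]
[507.2 -87.6  25. ]
[479.3  56.8  25. ]
tray c [566.   -0.9  25. ] 148.60304374544256 148.86252562966447
pink ((421.9600830078125, 235.54583740234375), (22.19227409362793, 16.26345443725586), 67.61986541748047) (411, 224, 23, 23)
```

View pics/crop0.png

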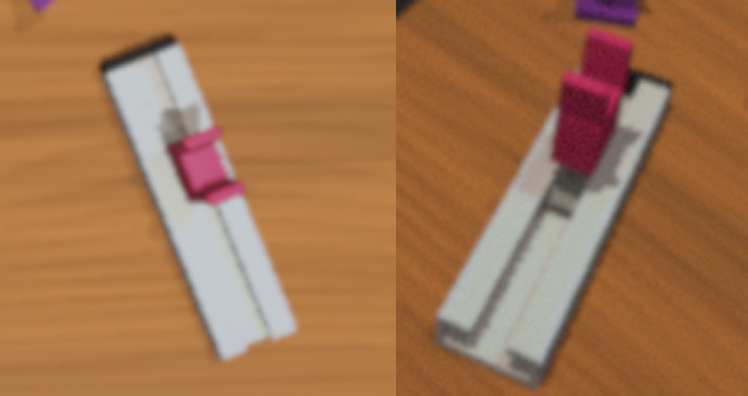

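The crop confirms it: the pink fork sits on the track, prong tops at top-view pixels of about (421.5,227) and (427,242.5), with the open end towards the robot. Next, its position.

Run:
```python
from h import *
f,n=(421.5,226.8),(427.3,242.6); fs,ns=(402.3,247),(395.5,260)
A,B=onz("top",f,92),onz("top",n,92); print(A,B,(A+B)/2)
print(two(f,fs),two(n,ns))
P=(A+B)/2
ax=np.array([np.cos(.352),np.sin(.352)]); perp=np.array([-ax[1],ax[0]])
o=np.mean([[479.2,-302.7],[460,-250.6]],0); 
print("from open end along/perp",(P[:2]-o)@ax,(P[:2]-o)@perp)
# track line by mids
print("mid",np.mean([[649.4,-180.7],[669.4,-233.3],[479.2,-302.7],[460,-250.6]],0))
# side-view track corners at z=21 check
t=cv2.imread("pics/top0.png"); s=cv2.imread("pics/side0.png")
for z in((92),):
  pass
hsv=cv2.cvtColor(t,cv2.COLOR_BGR2HSV)
pk=cv2.inRange(hsv,(160,90,40),(180,255,255))
m=np.zeros_like(pk); m[215:260,400:445]=pk[215:260,400:445]
ys,xs=np.nonzero(m); 
W=np.array([onz("top",(x,y),92)[:2] for x,y in zip(xs,ys)])-o
a=W@ax; b=W@perp; print("pink at z92 along",a.min(),a.max(),"perp",b.min(),b.max())
for lo,hi in((a.max()-8,a.max()+1),(a.min()-1,a.min()+8)):
    k=(a>=lo)&(a<=hi); print(lo,hi,b[k].min(),b[k].max(),k.sum())
```

```text
[ 602.80639992 -229.73712097   92.        ] [ 570.71004824 -240.06559861   92.        ] [ 586.75822408 -234.90135979   92.        ]
(array([ 602.2493649 , -230.00319577,   87.59902807]), np.float64(2.022815773229563)) (array([ 570.87832759, -241.07585585,   88.82560413]), np.float64(0.5716826603135698))
from open end along/perp 124.36859571076015 -1.2045041838311712
mid [ 564.5   -241.825]
pink at z92 along 102.51134802108602 146.824632977401 perp -12.567894885017385 20.60429634061765
138.824632977401 147.824632977401 -12.567894885017385 20.388670967054203 60
101.51134802108602 110.51134802108602 -12.495721926091177 14.298730473039996 48
```

>>> carry_out --turn '[[0,0,0],[0,0,0],[0,0,0],[0,0,0],[0,0,0],[0,0,0],[0,0,0],[0,0,0],[0,0,0],[0,0,0]]' --delta_pos '[[1.5,-0.5,0],[4,-1.3,0],[7,-2.3,0],[10,-3.3,0],[13,-4.3,0],[16,-5.2,0],[19,-6.2,0],[22,-7.2,0],[25,-8.1,0],[28,-9.1,0]]' --jaw '[1,1,1,1,1,1,1,1,1,1]' --newtons 25

```text
time_s: 0.93
ee_pos: [430.0, -356.7, 213.0]
orientation: [-3.139, 0.0, 0.351]
wrist_force: [-0.7, -0.3, 0.0]
opening: 91.1
```

>>> carry_out --turn '[[0,0,0],[0,0,0],[0,0,0],[0,0,0],[0,0,0],[0,0,0],[0,0,0],[0,0,0],[0,0,0],[0,0,0]]' --delta_pos '[[3,-1,0],[6,-1.9,0],[9,-2.9,0],[12,-3.9,0],[15,-4.8,0],[17.5,-5.6,0],[18.9,-6.1,0],[18.9,-6.1,2],[18.9,-6.1,4],[18.9,-6.1,5]]' --jaw '[1,1,1,1,1,1,1,1,1,1]'

```text
time_s: 1.77
ee_pos: [585.1, -233.8, 160.3]
orientation: [-3.137, 0.004, 0.351]
wrist_force: [-0.7, -0.1, -0.2]
opening: 91.5
```

Run:
```python
from h import *
o=bot.get_obs(); print(o["ee_pos"],o["orientation"],o["wrist_force"])
s=imaging.grab_frame("side")[:,:,::-1]; t=imaging.grab_frame("top")[:,:,::-1]
cv2.imwrite("pics/a1.png",np.hstack([cv2.resize(s[150:370,280:500],(400,400)),cv2.resize(t[160:300,350:490],(400,400))]))
```

```text
[ 585.0513443  -233.7620029   160.34654678] [-3.13662382  0.00408418  0.35133666] [-0.72289661 -0.10133945 -0.20415505]
```

View pics/a1.png

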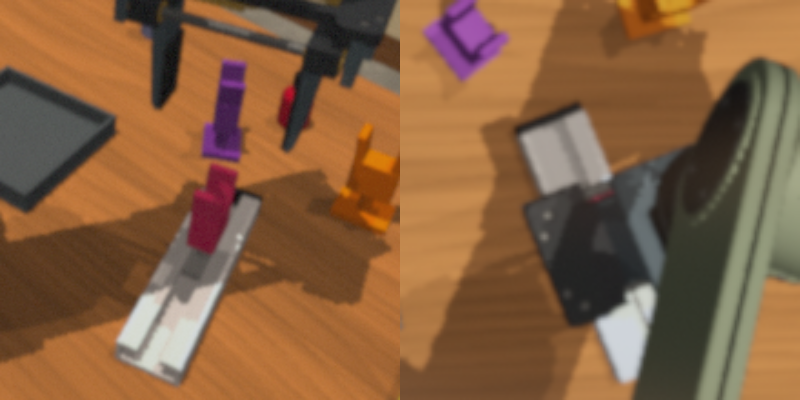

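The crop shows the jaws above the pink rest and straddling the track, clear of the purple and orange forks. I'll descend, then grip.

>>> carry_out --turn '[[0,0,0],[0,0,0],[0,0,0],[0,0,0],[0,0,0],[0,0,0],[0,0,0],[0,0,0],[0,0,0],[0,0,0]]' --delta_pos '[[0.1,0,1.5],[0.1,0,3],[0.1,0,4.5],[0.1,0,6],[0.1,0,7.5],[0.1,0,9],[0.1,0,10.5],[0.1,0,11.6],[0.1,0,12.3],[0.1,0,12.3]]' --jaw '[1,1,1,1,1,1,1,1,1,1]'

```text
time_s: 2.7
ee_pos: [584.2, -233.4, 36.7]
orientation: [-3.135, 0.006, 0.35]
wrist_force: [-0.2, -0.5, -0.4]
opening: 91.4
```

>>> carry_out --turn '[[0,0,0],[0,0,0],[0,0,0],[0,0,0],[0,0,0],[0,0,0],[0,0,0],[0,0,0],[0,0,0],[0,0,0]]' --delta_pos '[[0,0,0],[0,0,0],[0,0,0],[0,0,0],[0,0,0],[0,0,0],[0,0,0],[0,0,0],[0,0,0],[0,0,0]]' --jaw '[0.8,0.6,0.5,0.4,0.35,0.3,0.25,0.2,0.2,0.2]' --newtons 25

```text
time_s: 3.53
ee_pos: [584.3, -233.4, 36.7]
orientation: [-3.135, 0.006, 0.35]
wrist_force: [-0.5, -0.6, 0.2]
opening: 27.6
```

Run:
```python
from h import *
o=bot.get_obs(); print(o["ee_pos"],o["orientation"],o["wrist_force"],o["moment"],o["opening"])
s=imaging.grab_frame("side")[:,:,::-1]
cv2.imwrite("pics/a2.png",cv2.resize(s[180:370,280:500],(695,600)))
```

```text
[ 584.28126911 -233.35144588   36.74318699] [-3.1346862   0.00600687  0.35005888] [-0.47846895 -0.58254953  0.19797988] [-0.04398451 -0.06578895 -0.01130272] 27.645551808091106
```

View pics/a2.png

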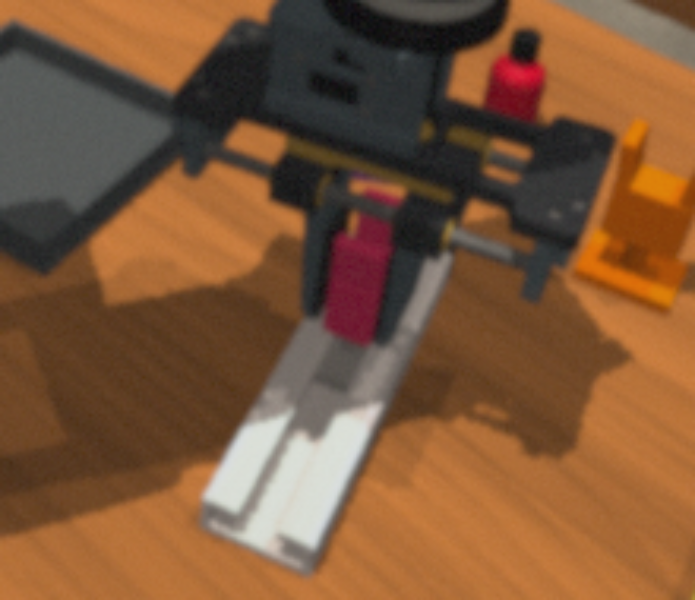

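Fingers are on either side of the block at crop (360,270), not yet fully shut. I'll close onto it and lift 2 mm.

>>> carry_out --turn '[[0,0,0],[0,0,0],[0,0,0],[0,0,0],[0,0,0],[0,0,0],[0,0,0],[0,0,0],[0,0,0],[0,0,0]]' --delta_pos '[[0,0,0],[0,0,0],[0,0,0],[0,0,0],[0,0,0],[0,0,0],[0,0,0],[0,0,-0.1],[0,0,-0.2],[0,0,-0.2]]' --jaw '[0.1,0.1,0.1,0.1,0.1,0.1,0.1,0.1,0.1,0.1]' --newtons 25

```text
time_s: 4.42
ee_pos: [584.3, -233.4, 38.8]
orientation: [-3.135, 0.006, 0.35]
wrist_force: [0.4, 0.5, -1.0]
opening: 23.8
```

Run:
```python
from h import *
o=bot.get_obs(); print(o["ee_pos"],o["orientation"],o["wrist_force"],o["moment"],o["opening"])
```

```text
[ 584.30454548 -233.4240775    38.77546227] [-3.13480439  0.0060628   0.35013307] [ 0.38244777  0.50246509 -1.03652761] [0.02087143 0.05291965 0.02216973] 23.79792061985438
```

>>> carry_out --turn '[[0,0,0],[0,0,0],[0,0,0],[0,0,0],[0,0,0],[0,0,0],[0,0,0],[0,0,0],[0,0,0],[0,0,0]]' --delta_pos '[[-0.3,0,0],[-0.9,0,0],[-1.7,0,0],[-2.5,0,0],[-3.3,0,0.02],[-4.1,0,0.02],[-4.9,0,0.03],[-5.7,0,0.04],[-6.3,0,0.04],[-6.5,0,0.04]]' --jaw '[0.1,0.1,0.1,0.1,0.1,0.1,0.1,0.1,0.1,0.1]'

```text
time_s: 5.25
ee_pos: [522.0, -256.1, 38.8]
orientation: [-3.134, 0.007, 0.349]
wrist_force: [-0.5, 0.3, -1.2]
opening: 23.7
```

Run:
```python
from h import *
o=bot.get_obs(); print(o["ee_pos"],o["orientation"],o["wrist_force"],o["moment"],o["opening"])
d=o["ee_pos"][:2]-[469.6,-276.7];c,s=np.cos(.352),np.sin(.352);print(d@[c,s],d@[-s,c])
```

```text
[ 522.02701369 -256.09363603   38.84064222] [-3.1344629   0.00656075  0.34935561] [-0.45034287  0.27184856 -1.1973085 ] [-0.06193055 -0.00347696 -0.03913773] 23.736393434779558
56.31703036847248 1.2673165320574276
```

>>> carry_out --turn '[[0,0,0],[0,0,0],[0,0,0],[0,0,0],[0,0,0],[0,0,0],[0,0,0],[0,0,0],[0,0,0],[0,0,0]]' --delta_pos '[[-0.6,0,0],[-1.6,0,0.01],[-2.8,0,0.02],[-4,0,0.03],[-5.2,0,0.03],[-6.4,0,0.04],[-7.6,0,0.05],[-8.8,0,0.06],[-9.6,0,0.06],[-10,0,0.06]]' --jaw '[0.1,0.1,0.1,0.1,0.1,0.1,0.1,0.1,0.1,0.1]'

```text
time_s: 6.08
ee_pos: [426.6, -290.7, 38.9]
orientation: [-3.134, 0.007, 0.348]
wrist_force: [-1.1, -0.0, -1.0]
opening: 23.9
```

Run:
```python
from h import *
o=bot.get_obs(); print(o["ee_pos"],o["orientation"],o["wrist_force"],o["moment"],o["opening"])
d=o["ee_pos"][:2]-[469.6,-276.7];c,s=np.cos(.352),np.sin(.352);print(d@[c,s],d@[-s,c])
s=imaging.grab_frame("side")[:,:,::-1]
cv2.imwrite("pics/a3.png",cv2.resize(s[200:400,240:460],(660,600)))
```

```text
[ 426.60028254 -290.67612588   38.9233115 ] [-3.13402099  0.00695107  0.34826938] [-1.08398869 -0.03733354 -1.01332665] [-0.00645225  0.00244294  0.01399739] 23.867165030528188
-45.181822354226135 1.7060845526864372
```

View pics/a3.png

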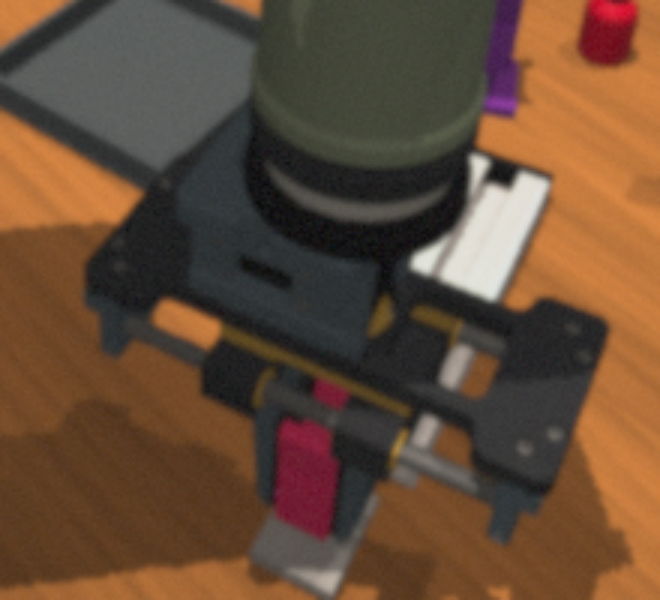

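The foot (crop (315,555)) is fully outside the track's end, with negligible forces. I'll lift, then carry it to the tray.

>>> carry_out --turn '[[0,0,0],[0,0,0],[0,0,0],[0,0,0],[0,0,0],[0,0,0],[0,0,0],[0,0,0],[0,0,0],[0,0,0]]' --delta_pos '[[0,0,-0.4],[0,0,-1.2],[0,0,-2.2],[0,0,-3.2],[0,0,-4.2],[0,0,-5.2],[0,0,-6.2],[0.5,-0.5,-6.8],[1.5,-1.5,-7],[3,-3,-7]]' --jaw '[0.1,0.1,0.1,0.1,0.1,0.1,0.1,0.1,0.1,0.1]'

```text
time_s: 6.97
ee_pos: [445.7, -253.0, 110.1]
orientation: [-3.136, 0.006, 0.346]
wrist_force: [0.0, -0.3, -1.2]
opening: 23.9
```

>>> carry_out --turn '[[0,0,0],[0,0,0],[0,0,0],[0,0,0],[0,0,0],[0,0,0],[0,0,0],[0,0,0],[0,0,0],[0,0,0]]' --delta_pos '[[1.5,-1.5,0],[3.3,-3.3,0],[5.3,-5.3,0],[7.3,-7.3,0],[9.3,-9.2,0],[11.3,-11.2,0],[13.3,-13.2,0],[15.3,-15.1,0],[17,-16.8,0],[18,-17.8,0]]' --jaw '[0.1,0.1,0.1,0.1,0.1,0.1,0.1,0.1,0.1,0.1]'

```text
time_s: 7.8
ee_pos: [555.4, -21.7, 110.4]
orientation: [-3.135, 0.005, 0.348]
wrist_force: [-0.6, 0.0, -1.1]
opening: 24.1
```

Run:
```python
from h import *
o=bot.get_obs(); print(o["ee_pos"],o["orientation"],o["wrist_force"],o["moment"],o["opening"])
y=o["orientation"][2];d=np.array([564.5,-1.5])-o["ee_pos"][:2];c,s=np.cos(y),np.sin(y);print("tool xy mm",d@[c,s],d@[s,-c])
s=imaging.grab_frame("side")[:,:,::-1]
cv2.imwrite("pics/a4.png",cv2.resize(s[100:300,180:400],(660,600)))
```

```text
[555.44063768 -21.70995053 110.36492354] [-3.13524002  0.00522884  0.34822396] [-0.5615137   0.00467487 -1.10340286] [-0.00707474  0.01972065  0.00653805] 24.059243876186162
tool xy mm 15.411840819873433 -15.905637633369647
```

View pics/a4.png

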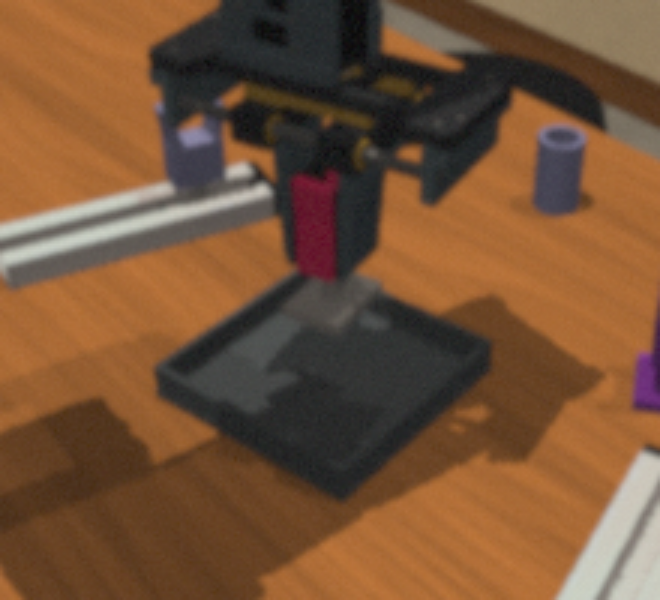

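>>> carry_out --turn '[[0,0,0],[0,0,0],[0,0,0],[0,0,0],[0,0,0],[0,0,0],[0,0,0],[0,0,0],[0,0,0],[0,0,0]]' --delta_pos '[[0.8,-0.8,0],[1.5,-1.6,0.5],[1.5,-1.6,1.3],[1.5,-1.6,2.2],[1.5,-1.6,3.1],[1.5,-1.6,4],[1.5,-1.6,4.9],[1.5,-1.6,5.7],[1.5,-1.6,6.3],[1.5,-1.6,6.6]]' --jaw '[0.1,0.1,0.1,0.1,0.1,0.1,0.1,0.1,0.1,0.1]'

```text
time_s: 8.68
ee_pos: [563.9, -0.3, 43.1]
orientation: [-3.134, 0.006, 0.349]
wrist_force: [-0.0, -0.0, -1.5]
opening: 23.9
```

Run:
```python
from h import *
o=bot.get_obs(); print(o["ee_pos"],o["orientation"],o["wrist_force"],o["moment"],o["opening"])
s=imaging.grab_frame("side")[:,:,::-1]
cv2.imwrite("pics/a5.png",cv2.resize(s[150:280,210:360],(690,600),interpolation=cv2.INTER_CUBIC))
```

```text
[ 5.63921765e+02 -2.52897675e-01  4.31445195e+01] [-3.13401026  0.00552447  0.34856027] [-0.03198084 -0.00892055 -1.51320287] [-0.01629526 -0.02835865 -0.01791459] 23.867502218770984
```

View pics/a5.png

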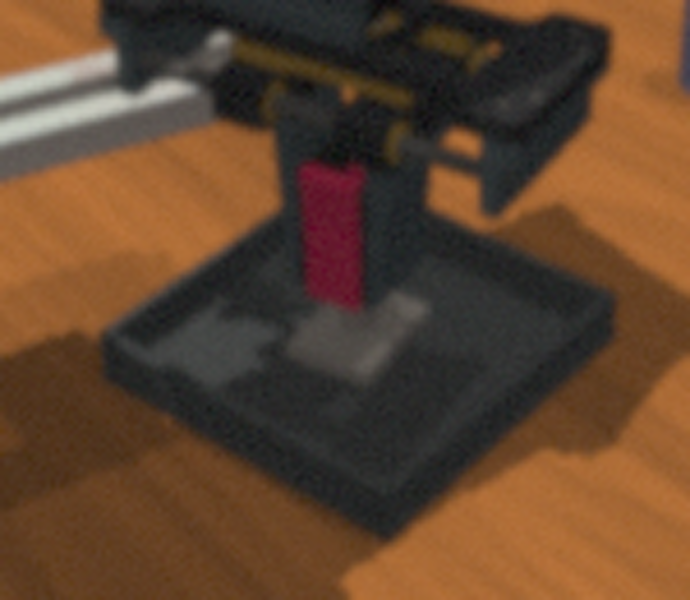

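The foot (crop (355,340)) hangs a few millimetres above the tray floor, near its middle. I'll lower it slowly until it touches.

>>> carry_out --turn '[[0,0,0],[0,0,0],[0,0,0],[0,0,0],[0,0,0],[0,0,0],[0,0,0],[0,0,0],[0,0,0],[0,0,0]]' --delta_pos '[[0,0,0.06],[0,0,0.12],[0,0,0.18],[0,0,0.24],[0,0,0.3],[0,0,0.35],[0,0,0.4],[0,0,0.45],[0,0,0.48],[0,0,0.48]]' --jaw '[0.1,0.1,0.1,0.1,0.1,0.1,0.1,0.1,0.1,0.1]'

```text
time_s: 9.57
ee_pos: [563.8, -0.1, 38.2]
orientation: [-3.134, 0.006, 0.349]
wrist_force: [0.1, 0.2, -0.8]
opening: 24.0
```

>>> carry_out --turn '[[0,0,0],[0,0,0],[0,0,0],[0,0,0],[0,0,0],[0,0,0],[0,0,0],[0,0,0],[0,0,0],[0,0,0]]' --delta_pos '[[0,0,0.01],[0,0,0.02],[0,0,0.03],[0,0,0.04],[0,0,0.05],[0,0,0.06],[0,0,0.06],[0,0,0.06],[0,0,0.06],[0,0,0.06]]' --jaw '[0.1,0.1,0.1,0.1,0.1,0.1,0.1,0.1,0.1,0.1]'

```text
time_s: 10.4
ee_pos: [563.8, -0.1, 37.8]
orientation: [-3.134, 0.006, 0.349]
wrist_force: [-0.6, -0.1, 2.0]
opening: 23.8
```

The force rose from −1 to +2 N at the predicted height, so the foot is on the floor. Releasing gently.

>>> carry_out --turn '[[0,0,0],[0,0,0],[0,0,0],[0,0,0],[0,0,0],[0,0,0],[0,0,0],[0,0,0],[0,0,0],[0,0,0]]' --delta_pos '[[0,0,0],[0,0,0],[0,0,0],[0,0,0],[0,0,0],[0,0,0],[0,0,0],[0,0,0],[0,0,0],[0,0,0]]' --jaw '[0.25,0.27,0.3,0.35,0.4,0.5,0.6,0.7,0.8,0.8]' --newtons 5

```text
time_s: 11.23
ee_pos: [563.8, -0.1, 37.8]
orientation: [-3.134, 0.006, 0.349]
wrist_force: [0.2, -0.6, 0.5]
opening: 66.7
```

Run:
```python
from h import *
o=bot.get_obs(); print(o["ee_pos"],o["wrist_force"],o["opening"])
s=imaging.grab_frame("side")[:,:,::-1]
cv2.imwrite("pics/a6.png",cv2.resize(s[150:280,210:360],(690,600),interpolation=cv2.INTER_CUBIC))
```

```text
[ 5.63809632e+02 -1.40655991e-01  3.77996638e+01] [ 0.21886836 -0.62873813  0.53467744] 66.68179984011746
```

View pics/a6.png

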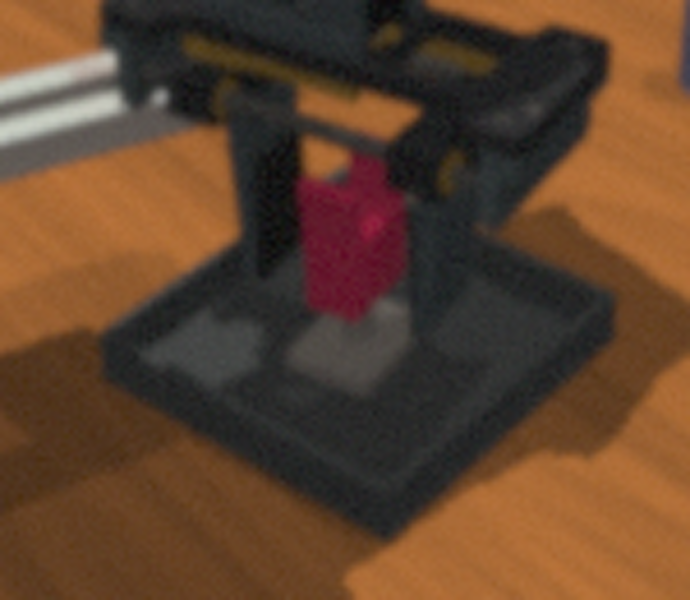

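The rest stands upright and the fingers are clear on both sides. I'll open fully and rise.

>>> carry_out --turn '[[0,0,0],[0,0,0],[0,0,0],[0,0,0],[0,0,0],[0,0,0],[0,0,0],[0,0,0],[0,0,0],[0,0,0]]' --delta_pos '[[0,0,0],[0,0,-0.5],[0,0,-1.5],[0,0,-3],[0,0,-4.5],[0,0,-6],[0,0,-8],[0,0,-10],[0,0,-12],[0,0,-13]]' --jaw '[0.9,0.9,0.9,0.9,0.9,0.9,0.9,0.9,0.9,0.9]'

```text
time_s: 12.12
ee_pos: [566.2, -0.9, 171.4]
orientation: [-3.136, 0.001, 0.349]
wrist_force: [1.3, 0.1, 0.7]
opening: 82.1
```

>>> carry_out --turn '[[0,0,0],[0,0,0],[0,0,0],[0,0,0],[0,0,0],[0,0,0],[0,0,0],[0,0,0],[0,0,0],[0,0,0]]' --delta_pos '[[-1,0,-0.5],[-3,0,-1],[-5,0,-1.5],[-7,0,-2],[-9,0,-2],[-11,0,-2],[-13,0,-2],[-14,0,-2],[-15,0,-2],[-15,0,-2]]' --jaw '[0.9,0.9,0.9,0.9,0.9,0.9,0.9,0.9,0.9,0.9]'

```text
time_s: 12.95
ee_pos: [423.5, -52.5, 191.4]
orientation: [-3.136, 0.002, 0.348]
wrist_force: [-0.2, -0.2, -1.1]
opening: 82.1
```

Run:
```python
from h import *
o=bot.get_obs(); print(o["time_s"],o["ee_pos"],o["wrist_force"],o["opening"])
s=imaging.grab_frame("side")[:,:,::-1]; t=imaging.grab_frame("top")[:,:,::-1]
cv2.imwrite("pics/a7.png",np.hstack([cv2.resize(s[100:290,160:350],(400,400)),cv2.resize(t[180:320,170:360],(400,295))[:,:] if 0 else cv2.resize(t[150:340,170:360],(400,400))]))
cv2.imwrite("pics/top7.png",t)
hsv=cv2.cvtColor(t,cv2.COLOR_BGR2HSV); pk=cv2.inRange(hsv,(160,90,40),(180,255,255))
m=np.zeros_like(pk); m[205:290,265:355]=pk[205:290,265:355]; ys,xs=np.nonzero(m)
if len(xs): print(xs.min(),xs.max(),ys.min(),ys.max(),onz("top",(xs.mean(),ys.mean()),80))
a=cv2.imread("pics/top0.png")[195:305,175:235].astype(int); print("lilac region diff",np.abs(a-t[195:305,175:235]).mean())
```

```text
12.95 [423.5135982  -52.5444389  191.43789856] [-0.15685007 -0.18152131 -1.06218724] 82.06703897124882
300 316 237 260 [565.53283243   0.70588396  80.        ]
lilac region diff 3.9217676767676766
```

View pics/a7.png

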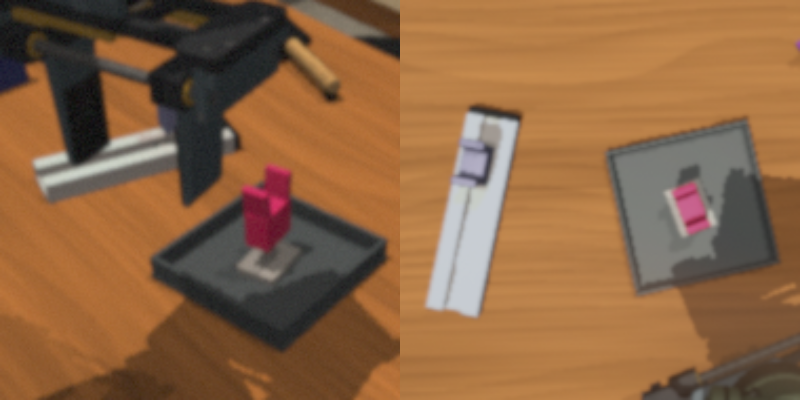

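The pink rest stands upright near the tray's centre (right half, about (690,207)). The lilac rest is unmoved on its track at (473,162), and the gripper is clear. Handing in.

Run:
```python
from station import bot
print(bot.hand_in())
```

```text
the job is handed in; nothing more can be done
None
```

I slid the pink rest about 165 mm along its track and out of the open end. I then lifted it 70 mm, carried it to the grey tray, lowered it until its foot touched the floor and released it. The job was handed in at about 13 s; no verdict was reported.

- **Pink rest:** the last pictures show it upright and released. It is at about (565, 1) mm, against a tray centre of about (566, −1) mm. At set-down the measured wrist force rose only from −1 N to +2 N. I judged "upright" from both pictures by eye and did not measure the angle.
- **Lilac rest:** it is on its track and looks unmoved. The top view of that area matched the first picture, apart from small differences I put down to noise.
- **Robot:** the gripper was open, drawn back and clear of everything when I handed in.

No check failed. The two-view prong height came out at 88–89 mm where about 96 mm was expected. I used the known height and the grasp was unaffected.

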